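# Clamp the lens holder with bar and wedge

### The job

Stand the lens holder (the one with the round lens, not the one with the narrow slit) upright on the clamp's bed between the open jaws, about midway along them, and let go of it; then slide the clamp bar by its knob until the holder's foot is held snugly between bar and fixed jaw, and only then push the thumb wedge in along its ramp until it firmly jams the bar. Leave the other things where they are.

Things in the scene. Friction and masses are not known exactly. Their poses are not given: they have to be found in the camera images.
- lens_holder: Holder with a round lens, 0.25 kg (varies), the same after a half turn. Origin: centre of foot's underside, z up. Steel foot 36 (x) by 60 (y) by 14 mm high; grey frame 12 mm thick (x), 44 mm wide (y), 14 to 56 mm up, with a 28 mm lens looking along x, centre 35 mm up; on top a grey grip tab 12 mm thick (x), 26 mm wide (y), 54 to 78 mm up, best gripped across its 12 mm from above.
- slit_holder: Bystander: same foot, origin and axes as the lens holder, but its grey frame is 58 mm wide (y), 14 to 56 mm up, without a grip tab on top and without lens, only an upright slit 5 mm wide and 30 mm high. It starts near the lens holder; which of the two stands nearer the robot varies. Not to be moved.
- bed (a point): On the fixed wedge clamp: middle of the clamped foot's place, on top of the 8 mm dark base plate. x points to the fixed jaw (face at x = 18 mm, 80 mm along y, 16 mm high), y along the jaws. The bar's face is at x = -34 mm + bar_slide (70 mm along y, 16 mm high): jaw gap 52 mm - bar_slide. The rail that backs the wedge: face at x = -96 mm, 18 mm high.
- clamp_bar: The clamp's sliding aluminium bar. Origin: middle of its front (+x) face, at bed height; axes as the bed's. It slides along bed x only. Its rear end, 52 to 60 mm behind the origin, 40 mm wide along y, is the ramp that the wedge bears on (slope 1 in 5).
- bar_knob (a point): Centre of the top of the bar's round black knob (17 mm diameter over its upper 22 mm, top 46 mm above the bed, bar's top 16 mm above the bed). The knob is fixed to the bar, 38 mm behind the bar's front face; hold it or push it along bed x.
- bar_slide (a joint): Position of the bar in m, 0 = fully open, grows as the bar slides along bed +x; 0.016 with the foot held square between the jaws; range 0 to 0.030. Friction about 1.2 N; stays where left.
- wedge: The brass thumb wedge, 70 mm along bed y, 16 mm high, 18 mm thick at the thin tip, 32 mm at the thick end. Origin: on its rear face at the thin tip (which points to bed +y), at bed height; axes as the bed's. It slides along bed y only, between the rail and the bar's ramp.
- wedge_tab (a point): Centre of the top of the wedge's black thumb tab (14 mm along bed x, 20 mm along bed y, from 16 to 42 mm above the bed; sides upright). Push its -y side along bed +y to drive the wedge in.
- wedge_slide (a joint): Wedge position in m, 0 = drawn right out, grows as it is pushed along bed +y; range 0 to 0.066. Friction about 1.5 N. With the bar open its tip meets the bar's end at about 0.008; with the bar pressed on the foot it runs freely to about 0.048, where it tightens between rail and bar; a push of 8 to 12 N there jams it and it stays.
- stopper: Bystander: red-brown rubber stopper, 27 mm across, 26 mm high.
- matchbox: Bystander: matchbox 35 x 52 x 15 mm.
- tape_roll: Bystander: small white tape roll 37 x 42 x 18 mm.
- marker: Bystander: marker pen 132 mm long, 15 mm thick.
Not all that is in view belongs to the job. What is shaped like the lens_holder but red is not meant.

How it is judged:
By the outcome, as a careful person would: the job done as asked, in the order asked, and still so for the second after the job is handed in, with the robot touching nothing.
It also fails if it takes over 58 s, if anything falls off the work surface, if the arm or the gripper's body presses on something with over 40 N, if the wrist force passes 120 N, or if a joint passes its speed limit or range.

### The arm

A 6-joint arm with a two-finger parallel gripper is mounted at the origin on a cart in front of the work surface, level with it; the furniture and walls round the work are solid. World frame = base frame: x ahead of the robot, y to its left, z up, the work surface at z = 0. Lengths are in mm, angles in rad, forces in N, time in s.
With the tool pointing down it reaches from about 275 to 750 mm from the base axis. Payload 10.2 kg.
Tool frame: the origin (TCP) lies midway between the tips of the shut fingers; the grasp point (between the pads) lies 19 mm behind it (ctrl.pinch_z is the distance from the TCP to the grasp point, in mm); x points along the fingers, z is the direction in which the jaws open and shut, and the axes are right-handed (so a half turn about x gives the same grasp; the last joint's range is limited). The gripper opens to 85 mm and grips with 20 to 120 N. Pads are 22 mm wide; open, the fingers measure 114 mm over their backs; the gripper's body (76 mm by 85 mm) begins 54 mm behind the grasp point. The pads swing forward as they close: fully open they stand 13 mm farther back than shut.
Start: joints at [0.96, 0.313, 1.498, -0, 1.331, -0.223], TCP at [198.543, 486.016, 231.294] pointing down, gripper open.
Joint ranges: [-2.94, 2.94], [-0.97, 2.17], [0.19, 2.56], [-1.23, 4.37], [0.02, 3.11], [-2.88, 2.88]. Speed limits (rad/s): [2.39, 2.39, 3.01, 3.14, 3.14, 3.14].

### API

Orientations are given as a unit quaternion [w, x, y, z].
In Python, from rig import ctrl, capture, workorder, nets gives the robot as it stands. The module is installed in compiled form; this text tells all that it offers.
- The arm moves only by the tool send_rows, never from a script. Its argument "rows" is text: rows parted by semicolons, each of 5 numbers parted by spaces: the opening, from 0 (shut) to 1 (fully open), then the shift along the tool's x, y, z in cm, then the turn about the tool's x in units of 5 degrees (1.0 is 5 degrees). In form: grip x y z yaw; .... A call has 1 to 12 rows; each row is the pose to reach, as a shift and turn from the pose commanded when the call began, along the tool's axes at that moment; what a row does not reach only later rows make up. A row lasts 1/10 s, in which the tool goes at most 50 mm and 8.59 degrees, less where a joint would pass 70% of its speed; a pose out of reach is approached as far as the arm can. A call with a gripper value outside its range is refused whole. The fingers move at their own pace and stop on an object; "grip_force" is the grip in N (left out, the last holds). Time passes only in rows, so rows that repeat a pose let the fingers close. It gives the time, the measured TCP pose, the force and the opening at its end, in the units of the state.
- ctrl.sense(): the state, without advancing time (a new reading comes with each control period).
- capture(name): name is "scene" or "side" or "wrist"; returns a dict with "pixels" (384x512x3 uint8, red, green, blue), "intrinsics" (3x3 intrinsics, pixels), "view" (4x4, takes a point from world to camera coordinates); the wrist camera has in their place "mount" (4x4, takes a point from camera to tool coordinates, whose origin is the TCP and whose axes are the tool frame's). Camera axes: x right, y down, z forward; pixel columns grow to the right and rows downward; lengths in mm; the calibration is good to about 2 mm. The wrist camera is an equidistant fisheye: a pixel r from the principal point sees the ray r / f radians off the axis. A picture is of the moment at which its call begins: read the wrist's pose just before it. There is no depth.
- workorder.finish_job(): hands the job in, once; it reports no verdict.
Trained networks look in a picture, given as the dict that the camera call returned (one of the last four; its "shot" number tells which), for a name from the list of things; names that differ only in an ending like _2 or _b are one class to them, and where a whole thing is asked for, a point or a joint stands for the part that bears it (a point fixed in the world has none). Each returns a list of dicts, best first, with "confidence" (0 to 1); they miss things now and then, are a little off and sometimes report something else, mostly with a low value. They report only what shows in the picture. A call takes as long as a camera call. They do not tell look-alikes from the thing itself.
- nets.boxes_of(picture, target): "location" ([x, y, z] in mm, in world coordinates, good to about 4 mm: the middle of the surface that is visible of it).
- nets.spot_point(picture, target): "location" ([x, y, z] in mm, in world coordinates, good to about 4 mm: a listed point, or the origin of a listed thing).
The state is a dict: "time_s": time; "joints": joint angles; "dq": joint speeds; "tau": joint torques, N m; "eef_pos": TCP position; "ee_rot": TCP orientation; "force": force on the tool from outside, world axes, zero at the start; "wrist_torque": the same for the moment, N m; "grip_width": opening from 0.0 (shut) to 1.0 (fully open).
Only numpy, scipy, OpenCV 4.12 (cv2) and the standard library are available. Lean on these libraries where they do the work, as an engineer would, in place of code of your own. Each camera call takes 0.05 s, during which the arm holds its last target.

## Working session

There is one attempt and no reset: what is moved stays moved. The work goes in short steps, Python scripts to look and compute and a tool call to move; the robot and the scene stay as the last step left them, time stands still between calls to the robot, and variables do not carry over. Pictures are saved under pics/ and viewed, and the job is handed in when it is done.

Besides the shell and the picture viewer there is one more tool, called after "Emit:" by a JSON object that holds its "method" and its "body", one argument or row to a line. send_rows: Moves the arm, as the interface text tells. Its arguments: {"type":"object","properties":{"rows":{"type":"string"},"grip_force":{"type":"number"}},"required":["rows"]}

```bash
mkdir -p pics; cat > h.py <<'E'
import numpy as np,cv2
from rig import ctrl,capture,workorder,nets
def save(p,n): cv2.imwrite('pics/'+n,p['pixels'][:,:,::-1])
E
python3 - <<'E'
from h import *
s=ctrl.sense()
for k,v in s.items(): print(k,v)
a=capture('scene');save(a,'s1.png');b=capture('side');save(b,'d1.png')
for n in ['lens_holder','slit_holder','bed','bar_knob','wedge_tab','clamp_bar','wedge']:
  for p,l in((a,'scene'),(b,'side')):
    print(n,l,[(np.round(d['location'],1).tolist(),round(d['confidence'],2)) for d in nets.spot_point(p,n)[:3]])
E
```

```text
time_s 0.0
joints [ 9.59595407e-01  3.13432305e-01  1.49844339e+00  1.03881429e-05
  1.33097995e+00 -2.23418519e-01]
dq [-0.00011524  0.00095398 -0.00042479 -0.00150504  0.00028773  0.00042565]
tau [ 5.49304095e-04 -4.12263072e+01 -2.59746820e+01 -1.35923760e-04
  4.15820061e-03  3.00662023e-06]
eef_pos [198.38977672 485.79784023 230.74175113]
ee_rot [ 0.58655274 -0.39444819  0.58738855  0.39413349]
force [ 0.26156455 -0.4176348  -1.20843438]
wrist_torque [ 0.07139297  0.03437273 -0.00701094]
grip_width 0.9994431161943239
lens_holder scene [([406.2, 165.8, 0.2], 0.76), ([444.6, 268.0, 3.9], 0.71)]
lens_holder side [([403.8, 164.9, 3.1], 0.75)]
slit_holder scene [([631.8, 238.1, -0.9], 0.8), ([424.1, -326.8, -0.0], 0.36)]
slit_holder side [([633.3, 236.9, 2.8], 0.65)]
bed scene [([598.6, 12.0, 10.1], 0.85)]
bed side [([597.1, 10.7, 8.9], 0.59)]
bar_knob scene [([528.8, 9.8, 50.0], 0.8)]
bar_knob side [([528.0, 10.0, 53.8], 0.55), ([448.0, 272.5, -4.2], 0.43)]
wedge_tab scene [([518.4, -72.0, 50.1], 0.53), ([529.1, 11.3, 53.0], 0.51), ([544.4, 180.0, -0.9], 0.21)]
wedge_tab side [([566.7, 8.2, 9.8], 0.67), ([520.0, -70.0, 51.4], 0.45)]
clamp_bar scene [([565.6, 10.0, 8.4], 0.67)]
clamp_bar side [([569.7, 5.9, 3.8], 0.8)]
wedge scene [([502.9, -11.1, 11.2], 0.83)]
wedge side [([503.2, -19.3, 8.6], 0.59), ([596.2, 8.5, 9.9], 0.48)]
```

```bash
ls pics
```

```text
d1.png
s1.png
```

View pics/s1.png

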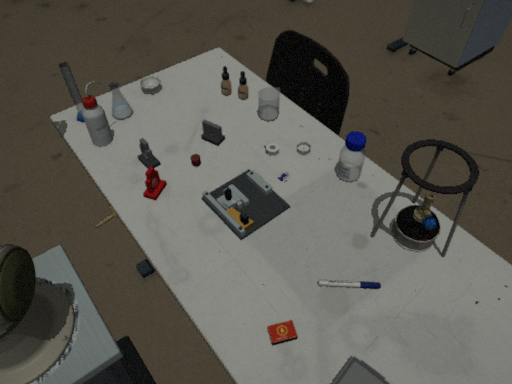

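View pics/d1.png

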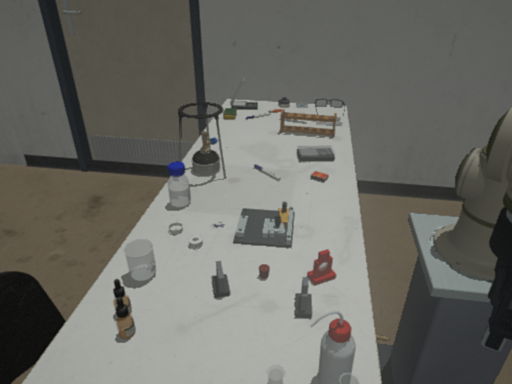

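```bash
python3 - <<'E'
import cv2
a=cv2.imread('pics/s1.png');b=cv2.imread('pics/d1.png')
cv2.imwrite('pics/s1z.png',cv2.resize(a[100:250,120:320],None,fx=4,fy=4,interpolation=2))
cv2.imwrite('pics/d1z.png',cv2.resize(b[190:330,190:350],None,fx=4,fy=4,interpolation=2))
from h import *
a=capture('scene');
K=a['intrinsics'];V=a['view']
for p in [(445,268,0),(445,268,78),(406,165,0),(632,238,0),(598,11,8),(528.5,10,54)]:
  c=V@np.r_[p,1];q=K@c[:3];print(p,q[:2]/q[2],c[2])
w=capture('wrist');save(w,'w1.png');print(w['mount'],w['intrinsics'])
for n in ['lens_holder','slit_holder']:
  print([(np.round(d['location'],1).tolist(),round(d['confidence'],2)) for d in nets.spot_point(w,n)[:3]])
E
```

```text
(445, 268, 0) [149.68188103 161.57452562] 1163.191558078991
(445, 268, 78) [143.71528608 140.57952813] 1103.6141398128682
(406, 165, 0) [155.35678685 190.55111423] 1094.7501362961934
(632, 238, 0) [212.21111821 138.87759666] 1219.2614702027229
(598, 11, 8) [250.16942781 189.47477394] 1082.2200243671818
(528.5, 10, 54) [227.12827452 190.69450979] 1019.9352601561226
[[ 1.85169189e-04 -2.61710335e-01  9.65146448e-01 -1.42354361e+02]
 [-6.54852046e-04 -9.65146290e-01 -2.61710166e-01  6.61062763e+01]
 [ 9.99999768e-01 -5.83567467e-04 -3.50096903e-04 -7.97921019e-02]
 [ 0.00000000e+00  0.00000000e+00  0.00000000e+00  1.00000000e+00]] [[297.31863964   0.         252.55642   ]
 [  0.         297.31863964 193.62315537]
 [  0.           0.           1.        ]]
[([404.6, 163.2, 1.2], 0.6)]
[]
```

View pics/s1z.png

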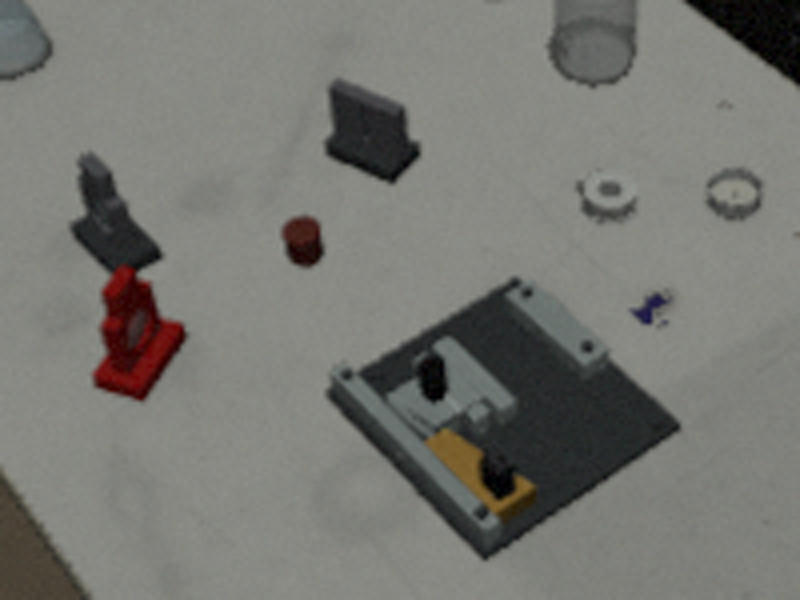

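View pics/d1z.png

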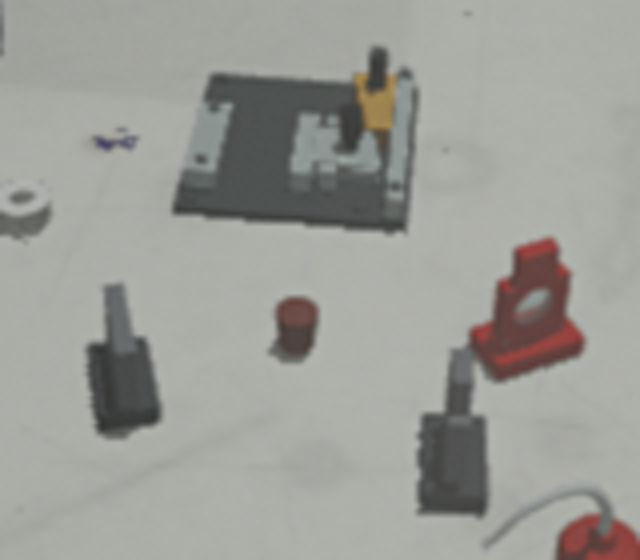

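View pics/w1.png

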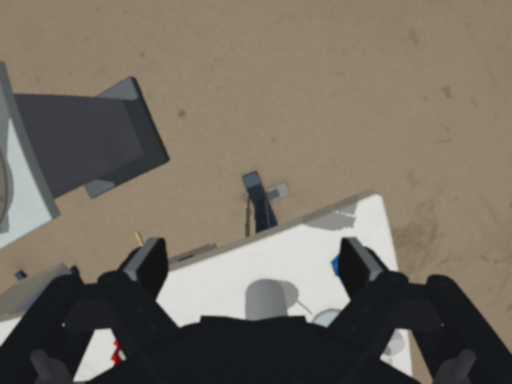

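```bash
cat >> h.py <<'E'
from scipy.spatial.transform import Rotation as Ro
def pose():
    s=ctrl.sense();q=s['ee_rot'];return np.array(s['eef_pos']),Ro.from_quat([q[1],q[2],q[3],q[0]]).as_matrix(),s
def yawz(R): # world angle of the tool z (jaw) axis, deg
    return np.degrees(np.arctan2(R[1,2],R[0,2]))
def plan(target,zang=None):
    p,R,s=pose()
    d=R.T@(np.array(target)-p)/10
    y=None
    if zang is not None:
        dy=-(zang-yawz(R)); dy=(dy+90)%180-90   # rot about tool x (down) = -world z
        y=dy/5
    print('pos',p.round(1),'zang',yawz(R).round(2),'down',R[:,0].round(4),'row',d.round(2),'yaw',y)
def wproj(w,P,p,R):
    M=w['mount'];K=w['intrinsics']
    t=R.T@(np.array(P,float)-p); c=np.linalg.inv(M)@np.r_[t,1]; c=c[:3]
    r=np.hypot(c[0],c[1]);th=np.arctan2(r,c[2]);return K[0,0]*th*c[:2]/r+K[:2,2]
def wray(w,uv,z,p,R):
    M=w['mount'];K=w['intrinsics'];d=(np.array(uv,float)-K[:2,2])/K[0,0];th=np.linalg.norm(d)
    v=np.r_[np.sin(th)*d/max(th,1e-9),np.cos(th)]
    D=R@(M[:3,:3]@v);O=R@M[:3,3]+p
    return O+D*(z-O[2])/D[2]
E
python3 - <<'E'
from h import *
p,R,s=pose();print(R.round(3))
plan([445,268,230],None)
E
```

```text
[[-0.    -0.926  0.378]
 [-0.     0.378  0.926]
 [-1.     0.    -0.   ]]
pos [198.5 486.  231.3] zang 67.78 down [-0. -0. -1.] row [  0.13 -31.06 -10.86] yaw None
```

Emit:
{"method": "send_rows", "body": {
  "rows": "1 0 -5 -1.7 0;1 0 -10 -3.5 0;1 0 -15 -5.2 0;1 0 -20 -7 0;1 0 -25 -8.7 0;1 0 -31 -10.8 0;1 0 -31 -10.8 0;1 0 -31 -10.8 0;1 0 -31 -10.8 0;1 0 -31 -10.8 0"
}}

```text
time_s: 2.0
eef_pos: [443.9, 269.6, 231.4]
ee_rot: [0.587, -0.395, 0.587, 0.395]
force: [0.9, 0.3, 0.6]
grip_width: 0.999
```

```bash
python3 - <<'E'
from h import *
p,R,s=pose();print(p,yawz(R))
w=capture('wrist');save(w,'w2.png')
for n in ['lens_holder','slit_holder']:
  print([(np.round(d['location'],1).tolist(),round(d['confidence'],2)) for d in nets.spot_point(w,n)[:3]])
np.savez('w2.npz',p=p,R=R)
print(wproj(w,[445,268,0],p,R))
E
```

```text
[443.92862716 269.56533503 231.35887498] 67.8457442342222
[([446.1, 268.0, 1.8], 0.94), ([407.0, 165.3, -2.7], 0.79)]
[([636.0, 238.9, 0.4], 0.57)]
[251.87025368 168.21182048]
```

View pics/w2.png

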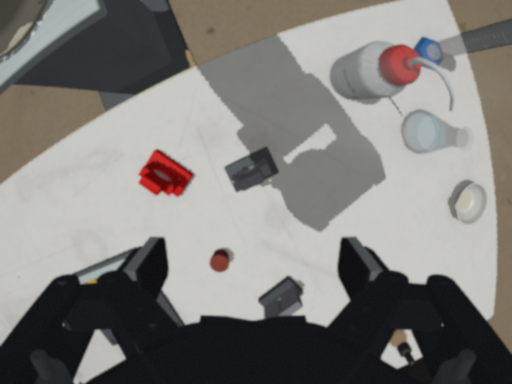

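```bash
python3 - <<'E'
import cv2,numpy as np
a=cv2.imread('pics/w2.png')
z=cv2.resize(a[130:210,205:305],None,fx=8,fy=8,interpolation=2)
z=np.clip((z/255.)**.5*255,0,255).astype('uint8')
cv2.imwrite('pics/w2z.png',z)
E
```

```text
(no output)
```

View pics/w2z.png

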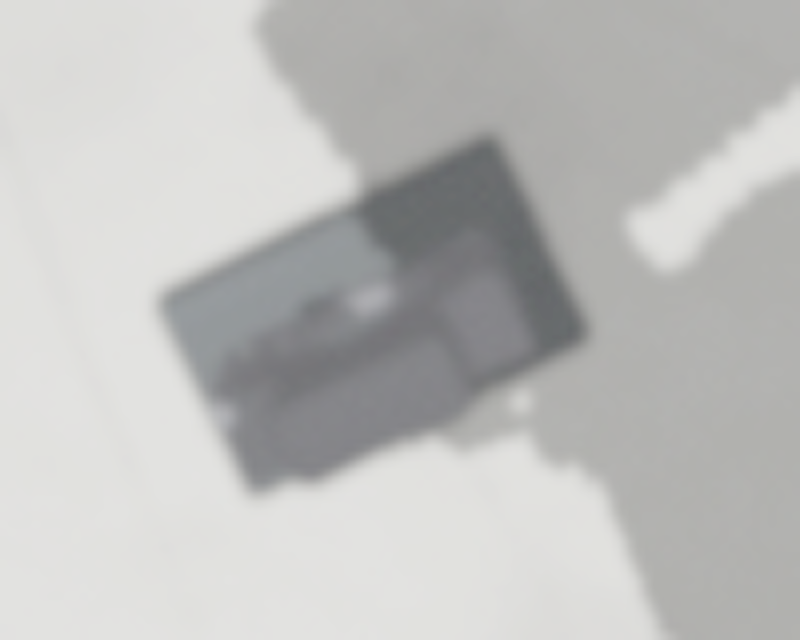

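```bash
python3 - <<'E'
from h import *
from scipy.optimize import least_squares
d=np.load('w2.npz');p,R=d['p'],d['R']
w=capture('wrist')
c=np.array([(160,298),(490,135),(588,338),(252,492)])/8.+[205,130]
W=[wray(w,u,10,p,R) for u in c]
print(np.round(W,1)); 
for i in range(4): print(np.linalg.norm(W[i]-W[(i+1)%4]))
print(np.mean(W,0))
e=W[1]-W[0]+W[2]-W[3]; print('y axis ang',np.degrees(np.arctan2(e[1],e[0])))
e=W[3]-W[0]+W[2]-W[1]; print('x axis ang',np.degrees(np.arctan2(e[1],e[0])))
# tab top corners (gray rectangle of tab): 
t=np.array([(285,410),(440,335),(470,385),(310,475)])/8.+[205,130]
T=[wray(w,u,78,p,R) for u in t];print(np.round(T,1),np.mean(T,0))
E
```

```text
[[429.5 238.2  10. ]
 [425.3 295.1  10. ]
 [460.6 297.6  10. ]
 [463.7 239.4  10. ]]
57.04410590152696
35.36917549311046
58.289108467294135
34.195195233269075
[444.74822001 267.57960748  10.        ]
y axis ang 93.63931931532831
x axis ang 2.956866053190797
[[440.2 257.8  78. ]
 [438.6 279.7  78. ]
 [446.  280.8  78. ]
 [449.3 257.4  78. ]] [443.51733008 268.93944776  78.        ]
```

```bash
python3 - <<'E'
from h import *
plan([444.7,267.8,140],3.3);print(pose()[2]['joints'])
E
```

```text
pos [444.1 269.5 231.4] zang 67.86 down [ 1.e-04  1.e-04 -1.e+00] row [ 9.14 -0.12 -0.13] yaw 12.911954195005762
[ 3.19575834e-01  3.00556174e-01  1.51406460e+00  3.91939064e-05
  1.32685656e+00 -8.64810060e-01]
```

Emit:
{"method": "send_rows", "body": {
  "rows": "1 0.7 0 0 1.6;1 1.5 0 0 3.2;1 2.5 0 0 4.8;1 3.5 0 0 6.4;1 4.5 0 0 8;1 5.5 -0.1 -0.1 9.6;1 6.5 -0.1 -0.1 11.2;1 7 -0.1 -0.1 12.9;1 7 -0.1 -0.1 12.9;1 7 -0.1 -0.1 12.9;1 7 -0.1 -0.1 12.9;1 7 -0.1 -0.1 12.9",
  "grip_force": 40
}}

```text
time_s: 3.4
eef_pos: [445.3, 267.6, 161.6]
ee_rot: [0.707, -0.021, 0.707, 0.021]
force: [0.6, -0.1, -0.0]
grip_width: 1.001
```

```bash
python3 - <<'E'
from h import *
p,R,s=pose();print(p,yawz(R))
w=capture('wrist');save(w,'w3.png')
print([(np.round(d['location'],1).tolist(),round(d['confidence'],2)) for d in nets.spot_point(w,'lens_holder')[:3]])
np.savez('w3.npz',p=p,R=R)
plan([444.7,267.8,48],3.3);print(s['joints'])
a=w['pixels'][:,:,::-1]
z=cv2.resize(a[110:250,160:340],None,fx=4.4,fy=4.2,interpolation=2)
z=np.clip((z/255.)**.5*255,0,255).astype('uint8')
cv2.imwrite('pics/w3z.png',z)
E
```

```text
[445.32286077 267.6182551  161.63676409] 3.388719242116513
[([446.4, 270.3, 1.5], 0.71), ([408.2, 165.6, 0.9], 0.66)]
pos [445.3 267.6 161.5] zang 3.34 down [ 4.e-04  1.e-04 -1.e+00] row [11.35  0.03 -0.06] yaw 0.00894375246610366
[ 3.15363469e-01  3.66216934e-01  1.61441989e+00 -8.24461754e-06
  1.16032277e+00  2.56222401e-01]
```

View pics/w3z.png

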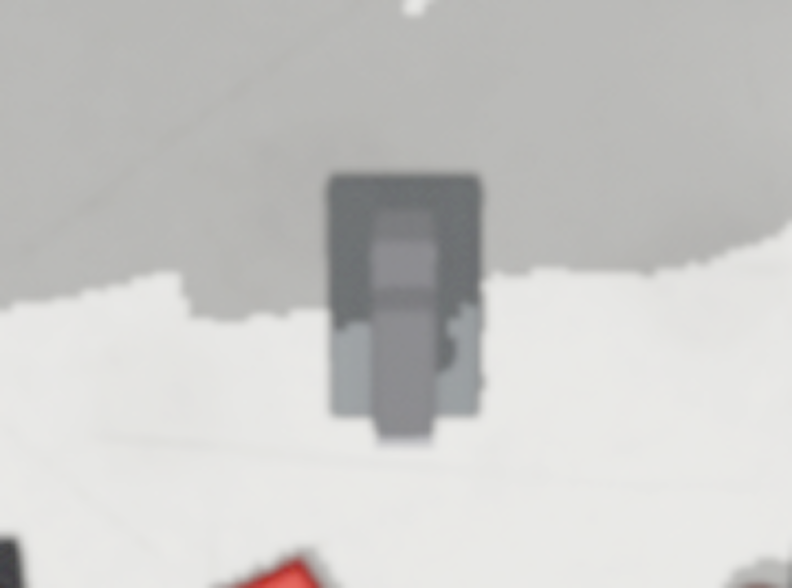

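Emit:
{"method": "send_rows", "body": {
  "rows": "1 4 0 0 0;1 8 0 0 0;1 10.5 0 -0.05 0;1 11.3 0 -0.05 0;1 11.3 0 -0.05 0;1 11.3 0 -0.05 0;0 11.3 0 -0.05 0;0 11.3 0 -0.05 0;0 11.3 0 -0.05 0;0 11.3 0 -0.05 0;0 11.3 0 -0.05 0;0 11.3 0 -0.05 0",
  "grip_force": 40
}}

```text
time_s: 4.7
eef_pos: [444.7, 267.5, 48.4]
ee_rot: [0.707, -0.02, 0.707, 0.02]
force: [-1.3, 0.1, 2.1]
grip_width: 0.134
```

Emit:
{"method": "send_rows", "body": {
  "rows": "0 -4 0 0 0;0 -9 0 0 0;0 -14 0 0 0;0 -14 -5 1 0;0 -14 -10 2 0;0 -14 -15 4 0;0 -14 -20 5 0;0 -14 -25 6 0;0 -14 -30 8 0;0 -14 -35 9.5 0;0 -14 -35.4 9.5 0;0 -14 -35.4 9.5 0"
}}

```text
time_s: 5.9
eef_pos: [559.9, -82.5, 187.5]
ee_rot: [0.706, -0.019, 0.707, 0.019]
force: [-0.4, 0.3, -2.7]
grip_width: 0.13
```

Emit:
{"method": "send_rows", "body": {
  "rows": "0 0 0 0 0;0 0 0 0 0;0 0 0 0 0"
}}

```text
time_s: 6.2
eef_pos: [559.6, -79.2, 188.5]
ee_rot: [0.707, -0.021, 0.707, 0.021]
force: [0.4, -0.5, -1.8]
grip_width: 0.128
```

```bash
python3 - <<'E'
from h import *
p,R,s=pose();print(p,yawz(R),s['grip_width'])
w=capture('wrist');save(w,'w4.png')
for n in ['bed','bar_knob','wedge_tab','clamp_bar','wedge']:
  print(n,[(np.round(d['location'],1).tolist(),round(d['confidence'],2)) for d in nets.spot_point(w,n)[:2]])
np.savez('w4.npz',p=p,R=R)
z=cv2.resize(w['pixels'][0:240,130:400,::-1],None,fx=2.9,fy=2.5,interpolation=2)
z=np.clip((z/255.)**.6*255,0,255).astype('uint8')
cv2.imwrite('pics/w4z.png',z)
E
```

```text
[559.64021742 -79.19693098 188.4600737 ] 3.3761008658350242 0.12829342981038183
bed []
bar_knob [([529.9, 8.0, 54.7], 0.74), ([561.8, -77.6, 144.1], 0.66)]
wedge_tab [([519.3, -77.7, 52.3], 0.94)]
clamp_bar [([566.7, 12.8, 5.5], 0.98)]
wedge [([501.0, -15.6, 10.1], 0.73)]
```

View pics/w4.png

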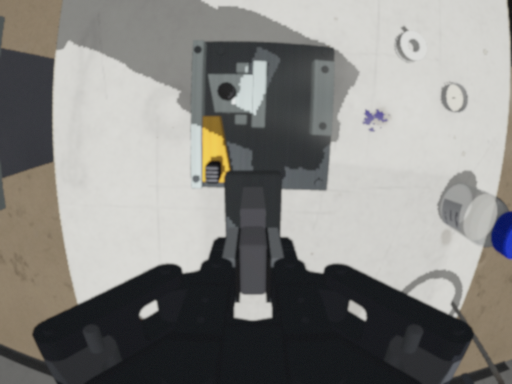

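View pics/w4z.png

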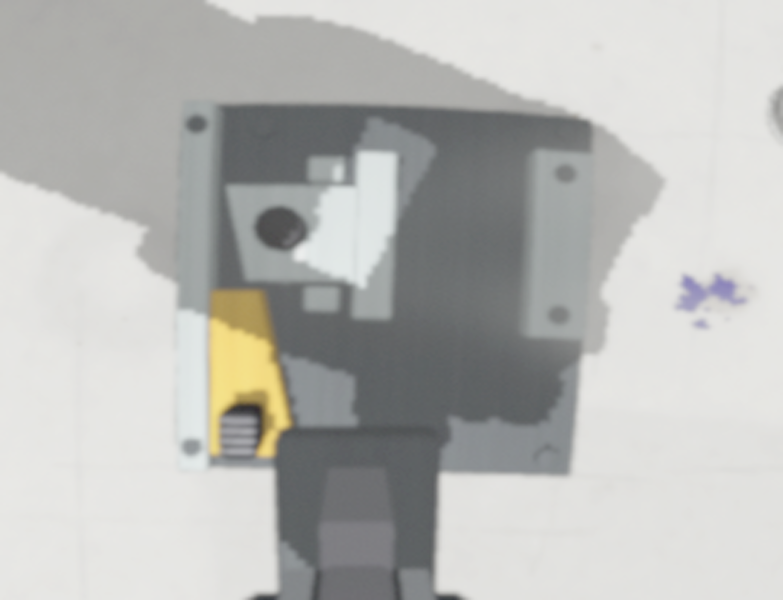

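```bash
python3 - <<'E'
from h import *
d=np.load('w4.npz');p,R=d['p'],d['R'];w=capture('wrist')
f=lambda X,Y,z: wray(w,(130+X/2.9,Y/2.5),z,p,R)
pts={'jawT':(530,150,24),'jawB':(522,337,24),'barT':(397,152,24),'barB':(391,320,24),'railT':(220,104,26),'railB':(209,468,26),'knobtop':(281,226,54),'baseTR':(592,118,8),'baseBR':(570,474,8)}
Q={k:f(*v) for k,v in pts.items()}
for k,v in Q.items(): print(k,v.round(1))
for a in('jaw','bar','rail'):
  e=Q[a+'T']-Q[a+'B'];print(a,np.linalg.norm(e),'bed x ang',np.degrees(np.arctan2(e[1],e[0]))-90)
e=Q['baseTR']-Q['baseBR'];print(np.linalg.norm(e),np.degrees(np.arctan2(e[1],e[0]))-90)
E
```

```text
jawT [614.1  49.5  24. ]
jawB [616.6 -29.6  24. ]
barT [567.  44.  24.]
barB [569.1 -26.   24. ]
railT [503.7  61.8  26. ]
railB [506.4 -91.8  26. ]
knobtop [530.9   8.4  54. ]
baseTR [640.6  70.8   8. ]
baseBR [645.1 -91.    8. ]
jaw 79.05919667654717 bed x ang 1.7558500751274835
bar 70.08312327573076 bed x ang 1.7164404587967539
rail 153.67897819351847 bed x ang 1.026109184777809
161.79340599221774 1.6239805780127767
```

```bash
python3 - <<'E'
import cv2,numpy as np
a=cv2.imread('pics/w4.png')
z=cv2.resize(a[40:150,185:340],None,fx=5,fy=5,interpolation=cv2.INTER_NEAREST)
z=np.clip((z/255.)**.45*255,0,255).astype('uint8')
cv2.imwrite('pics/w4j.png',z)
for r in (65,75,85,95,105,110): print(r,a[r,185:330].mean(1).astype(int)[60:145] if 0 else a[r,303:322].mean(1).astype(int), a[r,258:272].mean(1).astype(int),a[r,188:210].mean(1).astype(int))
E
```

```text
65 [ 67  67  69  68  68  69  69  72  80  89  98 108 120 127 127 126 126 127
 125] [207 207 207 207 206 206 202 189 155 108  84  88  95  96] [136 136 133 125 121 123 122 122 122 124 126 126 127 123 113  97  85  76
  62  54  53  53]
75 [ 68  70  70  70  69  70  72  75  83  92 101 111 122 126 126 125 124 126
 126] [209 208 207 208 208 208 202 183 144 102  92  95  97  96] [135 134 133 127 123 123 122 122 123 125 126 126 125 119 108  94  84  72
  63  75 100 116]
85 [ 65  68  66  65  66  67  69  75  83  91 101 113 122 125 125 123 124 124
 123] [209 210 209 209 209 207 199 176 137 101  83  70  65  65] [133 132 128 119 120 122 122 122 124 126 127 125 124 116 103  91  81  70
  59  58  63  84]
95 [ 62  64  62  62  62  61  64  72  84  92 103 115 123 123 122 122 122 121
 122] [211 211 210 206 190 160 131 107  82  67  64  63  62  63] [129 125 119 116 119 121 121 121 124 125 126 124 123 115 102  89  78  67
  59  57  55  56]
105 [ 63  63  63  63  64  64  69  78  88  97 109 119 123 123 121 121 122 121
 122] [195 179 152 132 128 126 119 102  79  65  63  64  63  64] [130 128 124 123 123 122 121 121 123 124 124 124 120 111  98  87  77  65
  56  56  54  56]
110 [ 66  65  65  66  67  68  72  82  92 101 111 120 123 123 123 122 122 122
 122] [133 126 125 126 127 124 114  94  74  64  64  64  63  63] [140 133 125 118 121 121 120 122 123 124 124 124 121 109  95  86  75  63
  58  56  55  54]
```

View pics/w4j.png

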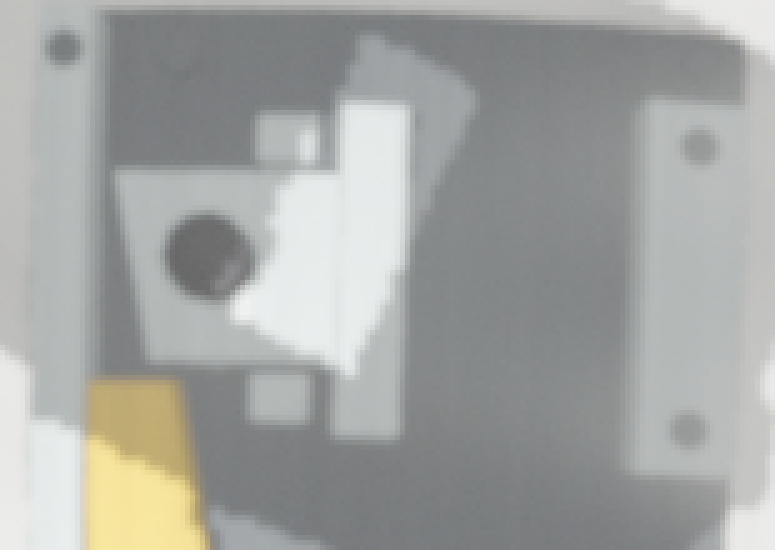

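```bash
python3 - <<'E'
from h import *
d=np.load('w4.npz');p,R=d['p'],d['R'];w=capture('wrist')
f=lambda u,v,z: wray(w,(u,v),z,p,R)
for n,u,v,z in [('jt',314.8,65,24),('jb',311,65,8),('jt',314,85,24),('jb',310.3,85,8),('jt',313,110,24),('jb',309.5,110,8),
 ('bar',266.6,65,24),('bar',266,85,24),('bar',265,110,24),('rt',202.3,65,26),('rt',202,85,26),('rt',201,110,26),('rb',205.8,65,8),('rb',205.3,85,8),('rb',204.6,110,8)]:
  print(n,f(u,v,z).round(1))
E
```

```text
jt [616.6  44.3  24. ]
jb [615.5  46.8   8. ]
jt [617.   22.9  24. ]
jb [616.1  24.4   8. ]
jt [617.7  -3.4  24. ]
jb [617.   -3.3   8. ]
bar [567.   39.6  24. ]
bar [567.6  18.5  24. ]
bar [568.1  -7.4  24. ]
rt [501.6  36.6  26. ]
rt [502.6  15.5  26. ]
rt [502.8 -10.5  26. ]
rb [502.3  39.6   8. ]
rb [503.1  17.3   8. ]
rb [503.7 -10.2   8. ]
```

```bash
python3 - <<'E'
from h import *
plan([595.5,10,90],1.6);plan([595.5,10,58],1.6)
E
```

```text
pos [559.8 -80.4 188.3] zang 3.28 down [-0.  0. -1.] row [9.83 8.82 4.08] yaw 0.33696490182800004
pos [559.8 -80.4 188.3] zang 3.28 down [-0.  0. -1.] row [13.03  8.82  4.08] yaw 0.33696490182800004
```

Emit:
{"method": "send_rows", "body": {
  "rows": "0 0 4.5 2 0.3;0 0 8.8 4.1 0.3;0 3 8.8 4.1 0.34;0 6 8.8 4.1 0.34;0 9 8.8 4.1 0.34;0 9.8 8.8 4.1 0.34;0 9.8 8.8 4.1 0.34;0 9.8 8.8 4.1 0.34;0 9.8 8.8 4.1 0.34;0 9.8 8.8 4.1 0.34"
}}

```text
time_s: 7.6
eef_pos: [596.3, 9.6, 91.5]
ee_rot: [0.708, -0.01, 0.706, 0.01]
force: [0.3, 0.3, -2.4]
grip_width: 0.135
```

```bash
python3 - <<'E'
from h import *
p,R,s=pose()
w=capture('wrist');save(w,'w5.png')
b=capture('scene');save(b,'s5.png')
plan([595.5,10,57.5],1.6)
z=cv2.resize(w['pixels'][100:340,130:400,::-1],None,fx=2.9,fy=2.5,interpolation=2)
z=np.clip((z/255.)**.5*255,0,255).astype('uint8')
cv2.imwrite('pics/w5z.png',z)
E
```

```text
pos [596.    9.6  91. ] zang 1.58 down [ 1.1e-03 -2.0e-04 -1.0e+00] row [ 3.35  0.04 -0.05] yaw -0.004200737844979585
```

View pics/w5z.png

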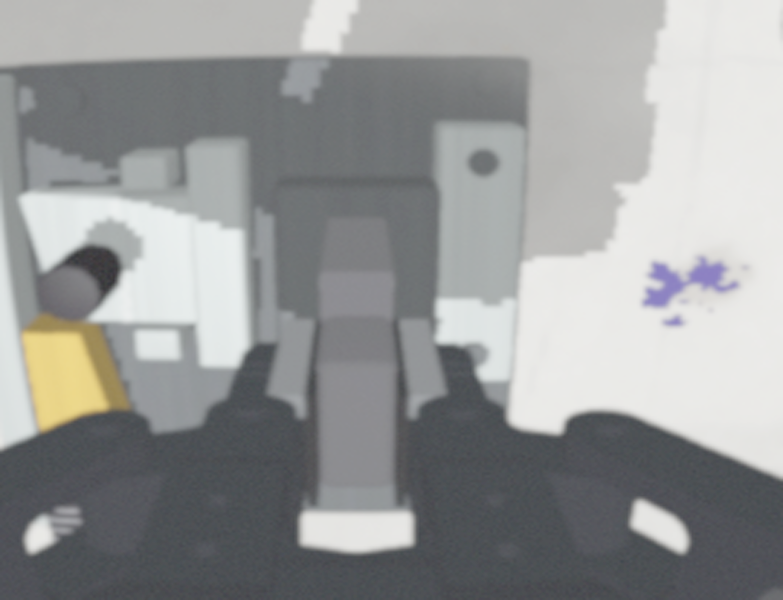

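Emit:
{"method": "send_rows", "body": {
  "rows": "0 1 0 -0.1 0;0 2 0 -0.1 0;0 2.8 0 -0.1 0;0 3.2 0 -0.1 0;0 3.4 0 -0.1 0;0 3.4 0 -0.1 0;0 3.4 0 -0.1 0;0 3.4 0 -0.1 0"
}}

```text
time_s: 8.5
eef_pos: [594.8, 9.8, 56.5]
ee_rot: [0.707, -0.01, 0.707, 0.01]
force: [-2.0, 1.9, 3.2]
grip_width: 0.137
```

```bash
python3 - <<'E'
from h import *
p,R,s=pose();print(p,s['force'],s['grip_width'])
w=capture('wrist');save(w,'w6.png')
z=cv2.resize(w['pixels'][60:300,130:400,::-1],None,fx=2.9,fy=2.5,interpolation=2)
z=np.clip((z/255.)**.5*255,0,255).astype('uint8')
cv2.imwrite('pics/w6z.png',z)
E
```

```text
[594.81508159   9.77480062  56.5302538 ] [-1.9779262   1.88949466  3.19745759] 0.13714817404596394
```

View pics/w6z.png

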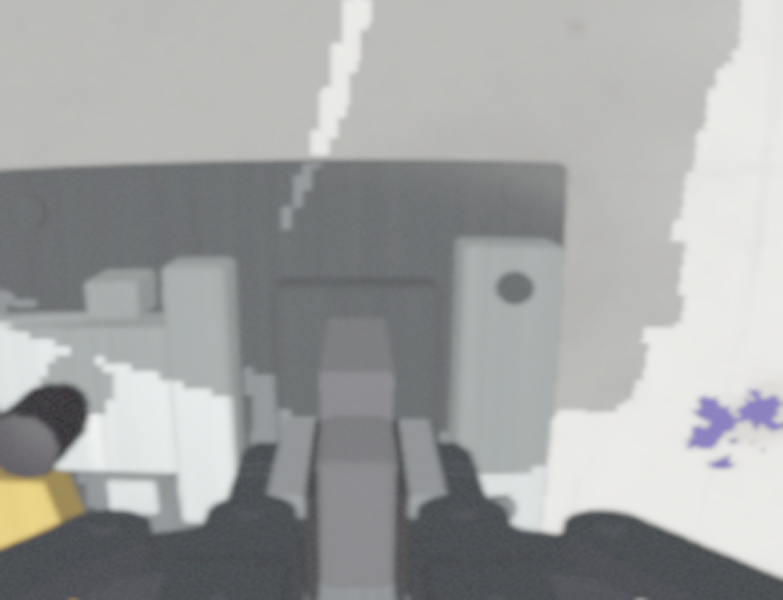

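Emit:
{"method": "send_rows", "body": {
  "rows": "0.4 0 0 0 0;0.4 0 0 0 0;0.4 0 0 0 0;0.4 0 0 0 0;0.4 -2 0 0 0;0.4 -5 0 0 0;0.4 -9 0 0 0;0.4 -12 0 0 0;0.4 -12 0 0 0;0.4 -12 0 0 0"
}}

```text
time_s: 9.55
eef_pos: [594.7, 9.7, 176.2]
ee_rot: [0.707, -0.01, 0.707, 0.01]
force: [-0.1, -0.3, -0.5]
grip_width: 0.403
```

```bash
python3 - <<'E'
from h import *
p,R,s=pose();print(p,s['force'],s['grip_width'])
w=capture('wrist');save(w,'w7.png');np.savez('w7.npz',p=p,R=R)
for n in ['bar_knob','wedge_tab','lens_holder']:
  print(n,[(np.round(d['location'],1).tolist(),round(d['confidence'],2)) for d in nets.spot_point(w,n)[:2]])
z=cv2.resize(w['pixels'][60:300,100:400,::-1],None,fx=2.6,fy=2.5,interpolation=2)
z=np.clip((z/255.)**.5*255,0,255).astype('uint8')
cv2.imwrite('pics/w7z.png',z)
plan([530.9,8.4,120],1.6);print(s['joints'])
E
```

```text
[594.68660895   9.65468136 176.21540053] [-0.11670454 -0.32837237 -0.53637183] 0.4029753125548953
bar_knob [([529.8, 8.3, 53.1], 0.74)]
wedge_tab [([736.1, 92.9, -1.4], 0.59), ([518.1, -74.5, 52.4], 0.58)]
lens_holder [([408.6, 167.3, -1.2], 0.83)]
pos [594.3   9.7 175. ] zang 1.58 down [-2.3e-03  4.0e-04 -1.0e+00] row [ 5.51  0.04 -6.32] yaw -0.004209928791979678
[-1.80559117e-01  5.09809018e-01  1.35595675e+00 -3.54965665e-05
  1.27542437e+00 -2.08144940e-01]
```

View pics/w7z.png

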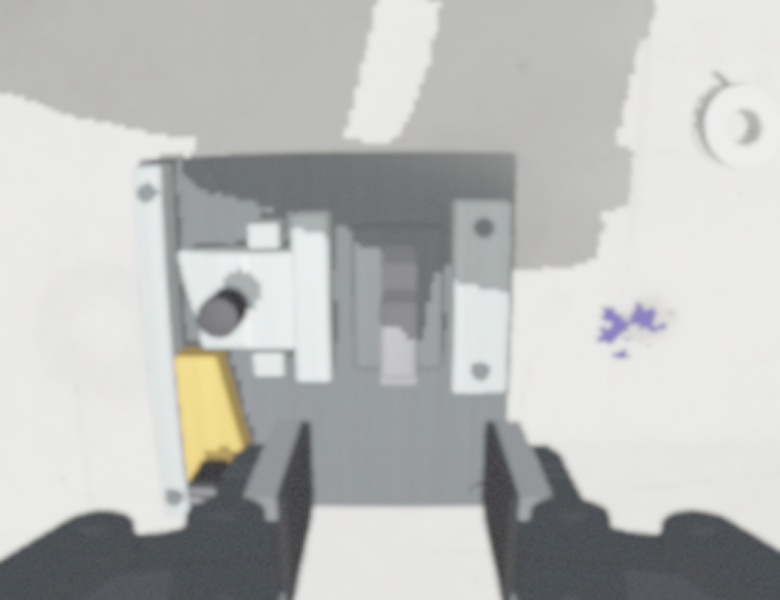

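Emit:
{"method": "send_rows", "body": {
  "rows": "0.6 0 0 -1 1.7;0.6 0 0 -2 3.4;0.6 0 0 -3 5.1;0.6 0 0 -4 6.8;0.6 0 0 -5 8.5;0.6 0 0 -6 10.2;0.6 0 0 -6.3 11.9;0.6 0 0 -6.3 13.6;0.6 0 0 -6.3 15.3;0.6 0 0 -6.3 17;0.6 0 0 -6.3 18;0.6 0 0 -6.3 18"
}}

```text
time_s: 10.95
eef_pos: [531.5, 8.0, 175.6]
ee_rot: [0.506, 0.493, 0.507, -0.493]
force: [0.1, 0.6, -0.7]
grip_width: 0.603
```

Emit:
{"method": "send_rows", "body": {
  "rows": "0.6 0 0 0 0;0.6 0 0 0 0;0.6 0 0 0 0"
}}

```text
time_s: 11.25
eef_pos: [531.7, 7.9, 176.2]
ee_rot: [0.507, 0.493, 0.507, -0.493]
force: [-1.0, -0.4, -0.4]
grip_width: 0.599
```

```bash
python3 - <<'E'
from h import *
p,R,s=pose();print(p,s['force'],s['grip_width'])
w=capture('wrist');save(w,'w8.png');np.savez('w8.npz',p=p,R=R)
for n in ['bar_knob','wedge_tab','lens_holder']:
  print(n,[(np.round(d['location'],1).tolist(),round(d['confidence'],2)) for d in nets.spot_point(w,n)[:2]])
z=np.clip((w['pixels'][:,:,::-1]/255.)**.5*255,0,255).astype('uint8')
cv2.imwrite('pics/w8z.png',cv2.resize(z[100:340,130:400],None,fx=2.9,fy=2.5,interpolation=2))
plan([530.5,8.4,28],-88.4);print(s['joints'])
E
```

```text
[531.71949532   7.93559545 176.16218733] [-0.99178599 -0.35045048 -0.43887914] 0.5986351779925881
bar_knob [([530.1, 10.3, 52.4], 0.74)]
wedge_tab [([515.3, -72.1, 52.7], 0.61), ([418.5, -331.8, 1.6], 0.58)]
lens_holder [([594.8, 13.6, 10.6], 0.71)]
pos [531.7   7.9 176.3] zang -88.4 down [-0. -0. -1.] row [14.83 -0.12 -0.05] yaw 0.0008633731771084286
[-2.05559364e-01  3.76587642e-01  1.55826794e+00  1.40214331e-06
  1.20697427e+00  1.33654647e+00]
```

View pics/w8z.png

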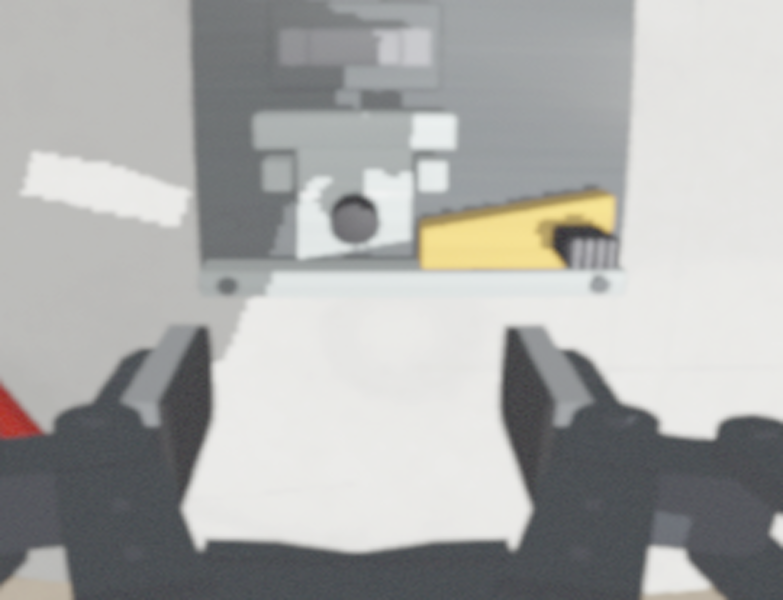

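Emit:
{"method": "send_rows", "body": {
  "rows": "0.6 4.5 -0.05 0 0;0.6 9 -0.1 0 0;0.6 12.5 -0.1 0 0;0.6 14 -0.1 0 0;0.6 14.8 -0.1 0 0;0.6 14.8 -0.1 0 0;0.6 14.8 -0.1 0 0;0 14.8 -0.1 0 0;0 14.8 -0.1 0 0;0 14.8 -0.1 0 0;0 14.8 -0.1 0 0;0 14.8 -0.1 0 0",
  "grip_force": 30
}}

```text
time_s: 12.65
eef_pos: [531.1, 8.4, 29.1]
ee_rot: [0.507, 0.493, 0.507, -0.493]
force: [-1.6, 5.4, 7.4]
grip_width: 0.183
```

```bash
python3 - <<'E'
from h import *
p,R,s=pose();print(p,s['force'],s['grip_width'],R.round(3).tolist())
w=capture('wrist');save(w,'w9.png');
z=np.clip((w['pixels'][:,:,::-1]/255.)**.5*255,0,255).astype('uint8')
cv2.imwrite('pics/w9z.png',cv2.resize(z[100:340,130:400],None,fx=2.9,fy=2.5,interpolation=2))
E
```

```text
[531.06285745   8.42202183  29.06554894] [-1.61878821  5.35909387  7.43754172] 0.18343236950832376 [[0.001, 1.0, 0.028], [0.001, 0.028, -1.0], [-1.0, 0.001, -0.001]]
```

View pics/w9z.png

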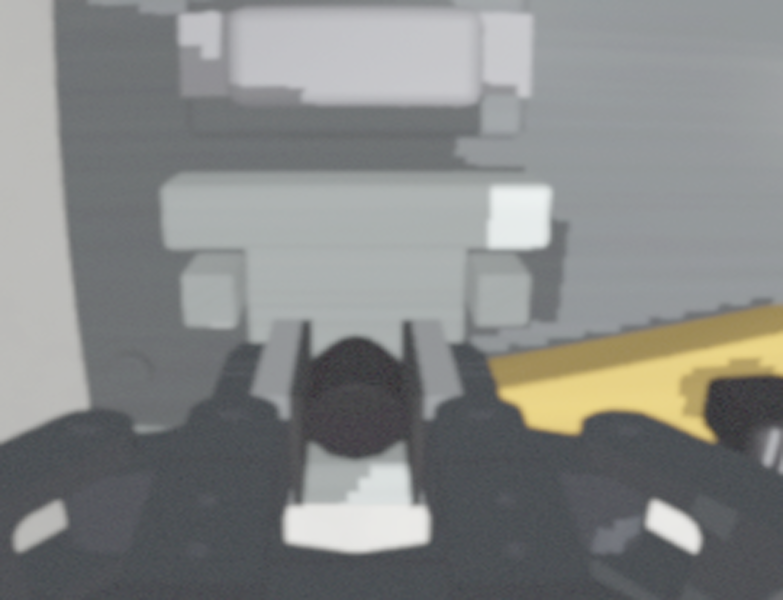

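Emit:
{"method": "send_rows", "body": {
  "rows": "0 0 0.3 0 0;0 0 0.6 0 0;0 0 0.9 0 0;0 0 1.1 0 0;0 0 1.2 0 0;0 0 1.2 0 0;0 0 1.2 0 0"
}}

```text
time_s: 13.4
eef_pos: [543.1, 8.8, 29.1]
ee_rot: [0.507, 0.493, 0.507, -0.493]
force: [-1.3, 4.3, 6.3]
grip_width: 0.185
```

```bash
python3 - <<'E'
from h import *
p,R,s=pose();print(p,s['force'],s['grip_width'])
w=capture('wrist');save(w,'w10.png');
z=np.clip((w['pixels'][:,:,::-1]/255.)**.5*255,0,255).astype('uint8')
cv2.imwrite('pics/w10z.png',cv2.resize(z[40:280,130:400],None,fx=2.9,fy=2.5,interpolation=2))
E
```

```text
[543.08958805   8.77722392  29.11879507] [-1.33416163  4.33122134  6.31890384] 0.18478198958232514
```

View pics/w10z.png

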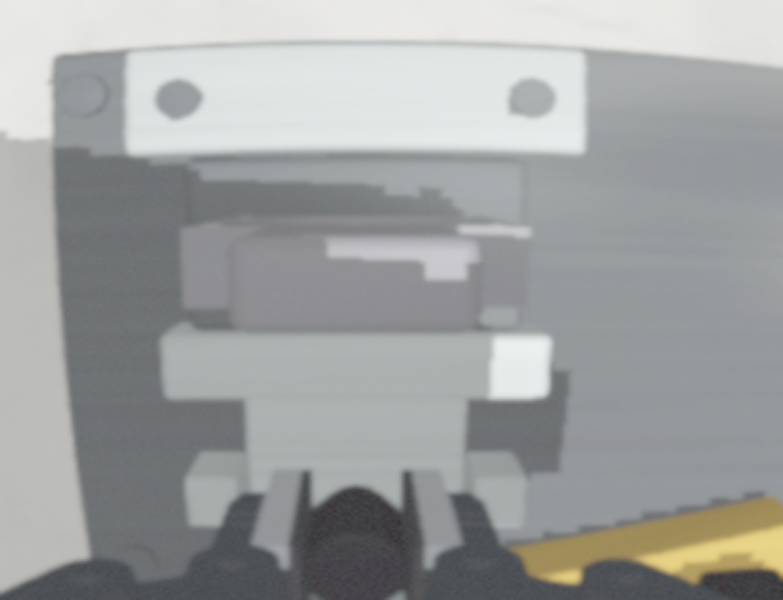

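Foot nearly against the jaw, bar touching or nearly so. Continue in small steps until the force rises.

Emit:
{"method": "send_rows", "body": {
  "rows": "0 0 0.1 0 0;0 0 0.1 0 0;0 0 0.15 0 0;0 0 0.15 0 0"
}}

```text
time_s: 13.85
eef_pos: [544.1, 8.8, 29.1]
ee_rot: [0.507, 0.493, 0.507, -0.493]
force: [-3.8, 5.1, 7.3]
grip_width: 0.184
```

Emit:
{"method": "send_rows", "body": {
  "rows": "0 0 0.1 0 0;0 0 0.1 0 0;0 0 0.1 0 0"
}}

```text
time_s: 14.15
eef_pos: [544.2, 8.9, 29.0]
ee_rot: [0.506, 0.493, 0.508, -0.493]
force: [-8.8, 3.5, 11.8]
grip_width: 0.186
```

Emit:
{"method": "send_rows", "body": {
  "rows": "0.5 0 0 0 0;0.5 0 0 0 0;0.5 0 0 0 0;0.5 -3 0 0 0;0.5 -7 0 0 0;0.5 -11 0 0 0;0.5 -15 0 0 0;0.5 -15 0 0 0;0.5 -15 0 0 0"
}}

```text
time_s: 15.05
eef_pos: [545.4, 8.2, 178.6]
ee_rot: [0.507, 0.493, 0.506, -0.493]
force: [-0.3, 1.3, -0.4]
grip_width: 0.498
```

```bash
python3 - <<'E'
from h import *
p,R,s=pose();print(p,s['force'],s['grip_width'])
w=capture('wrist');save(w,'w11.png');np.savez('w11.npz',p=p,R=R)
for n in ['bar_knob','wedge_tab','wedge']:
  print(n,[(np.round(d['location'],1).tolist(),round(d['confidence'],2)) for d in nets.spot_point(w,n)[:2]])
z=np.clip((w['pixels'][:,:,::-1]/255.)**.5*255,0,255).astype('uint8')
cv2.imwrite('pics/w11z.png',cv2.resize(z[60:300,150:420],None,fx=2.9,fy=2.5,interpolation=2))
plan([518,-110,175],1.6);print(s['joints'])
E
```

```text
[545.39822046   8.18801529 178.57633098] [-0.28549404  1.32919401 -0.44747636] 0.4979532685744476
bar_knob [([540.7, 8.1, 54.2], 0.74)]
wedge_tab [([517.9, -73.8, 53.8], 0.67), ([419.9, -329.8, 0.5], 0.66)]
wedge [([503.6, -16.2, 11.4], 0.75), ([516.0, -74.9, 53.6], 0.44)]
pos [544.8   8.3 177. ] zang -88.42 down [-2.4e-03  4.0e-04 -1.0e+00] row [ 0.2  -3.   11.76] yaw 17.995720614495873
[-1.99796779e-01  4.02187068e-01  1.51407384e+00 -1.23275047e-04
  1.22409480e+00  1.34347280e+00]
```

View pics/w11z.png

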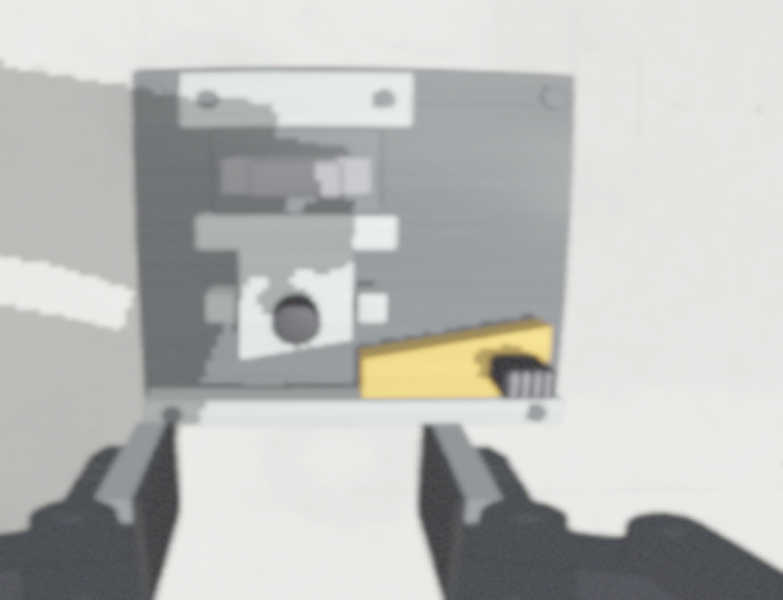

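```bash
python3 - <<'E'
from h import *
d=np.load('w11.npz');p,R=d['p'],d['R'];w=capture('wrist')
for X,Y in [(530,383),(507,371),(553,371),(553,397),(508,397)]:
  print(wray(w,(150+X/2.9,60+Y/2.5),50,p,R).round(1))
for X,Y in [(360,350),(360,397),(553,397)]: print('wedge',wray(w,(150+X/2.9,60+Y/2.5),24,p,R).round(1))
E
```

```text
[520.4 -71.8  50. ]
[525.2 -63.1  50. ]
[525.5 -79.5  50. ]
[514.6 -80.8  50. ]
[514.4 -64.6  50. ]
wedge [525. -15.  24.]
wedge [504.2 -16.   24. ]
wedge [505.3 -89.5  24. ]
```

Emit:
{"method": "send_rows", "body": {
  "rows": "0.3 0 -0.5 1 -1.7;0.3 0 -1 2 -3.4;0.2 0 -1.5 3 -5.1;0 0 -2 4 -6.8;0 0 -2.5 5.5 -8.5;0 0 -3 7 -10.2;0 0 -3 8.5 -11.9;0 0 -3 10 -13.6;0 0 -3 11.8 -15.3;0 0 -3 11.8 -17;0 0 -3 11.8 -18;0 0 -3 11.8 -18"
}}

```text
time_s: 16.5
eef_pos: [518.3, -110.5, 177.7]
ee_rot: [0.707, -0.01, 0.707, 0.01]
force: [-0.5, -0.1, -0.5]
grip_width: 0.002
```

Emit:
{"method": "send_rows", "body": {
  "rows": "0 0 0 0 0;0 0 0 0 0"
}}

```text
time_s: 16.7
eef_pos: [518.5, -110.4, 178.1]
ee_rot: [0.707, -0.009, 0.707, 0.009]
force: [0.2, -0.1, -0.4]
grip_width: -0.003
```

```bash
python3 - <<'E'
from h import *
p,R,s=pose();print(p,s['force'],s['grip_width'])
w=capture('wrist');save(w,'w12.png');np.savez('w12.npz',p=p,R=R)
for n in ['bar_knob','wedge_tab','wedge']:
  print(n,[(np.round(d['location'],1).tolist(),round(d['confidence'],2)) for d in nets.spot_point(w,n)[:2]])
z=np.clip((w['pixels'][:,:,::-1]/255.)**.5*255,0,255).astype('uint8')
cv2.imwrite('pics/w12z.png',cv2.resize(z[60:300,150:420],None,fx=2.9,fy=2.5,interpolation=2))
plan([518,-115,32],1.6);print(s['joints'])
E
```

```text
[ 518.45206922 -110.36562885  178.07970608] [ 0.15641163 -0.10772165 -0.3805335 ] -0.0030139598753019586
bar_knob [([542.5, 11.0, 54.0], 0.75)]
wedge_tab [([517.4, -76.2, 53.3], 0.91)]
wedge [([501.0, -18.4, 9.0], 0.56)]
pos [ 518.5 -110.4  178.3] zang 1.55 down [ 0. -0. -1.] row [14.63 -0.46 -0.07] yaw -0.009761831346398252
[-4.30927309e-01  3.71156731e-01  1.56077295e+00 -4.78636986e-05
  1.21009565e+00 -4.56856344e-01]
```

View pics/w12z.png

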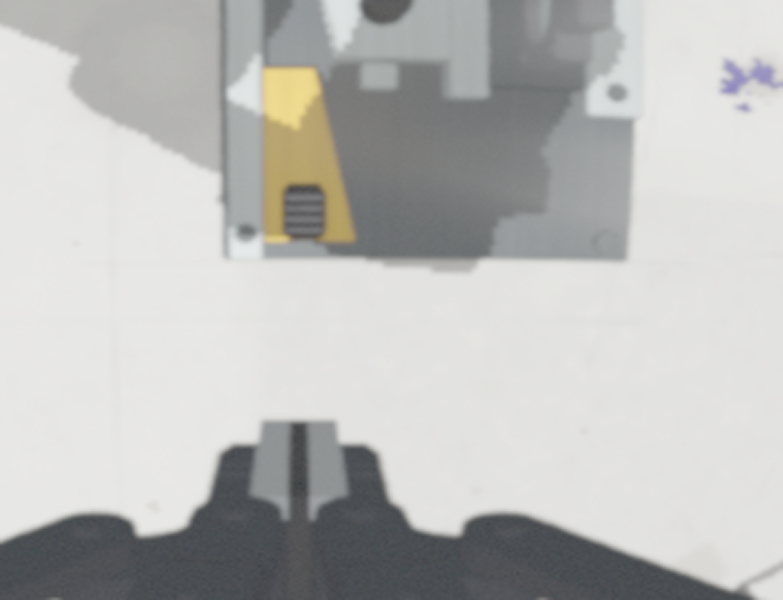

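Emit:
{"method": "send_rows", "body": {
  "rows": "0 5 0 0 0;0 10 0 0 0;0 13 -0.1 0.1 0;0 14.6 -0.1 0.1 0;0 14.6 -0.1 0.1 0;0 14.6 -0.1 0.1 0;0 14.6 0.5 0.1 0;0 14.6 1 0.1 0;0 14.6 1 0.1 0"
}}

```text
time_s: 17.8
eef_pos: [519.5, -99.8, 33.0]
ee_rot: [0.707, -0.01, 0.707, 0.01]
force: [0.9, 0.8, 1.0]
grip_width: -0.0
```

```bash
python3 - <<'E'
from h import *
p,R,s=pose();print(p,s['force'],s['grip_width'])
w=capture('wrist');save(w,'w13.png')
z=np.clip((w['pixels'][:,:,::-1]/255.)**.5*255,0,255).astype('uint8')
cv2.imwrite('pics/w13z.png',cv2.resize(z[60:300,150:420],None,fx=2.9,fy=2.5,interpolation=2))
E
```

```text
[519.48361941 -99.76989017  33.0288833 ] [0.90939966 0.78160127 1.02472274] -0.00010261231451897198
```

View pics/w13z.png

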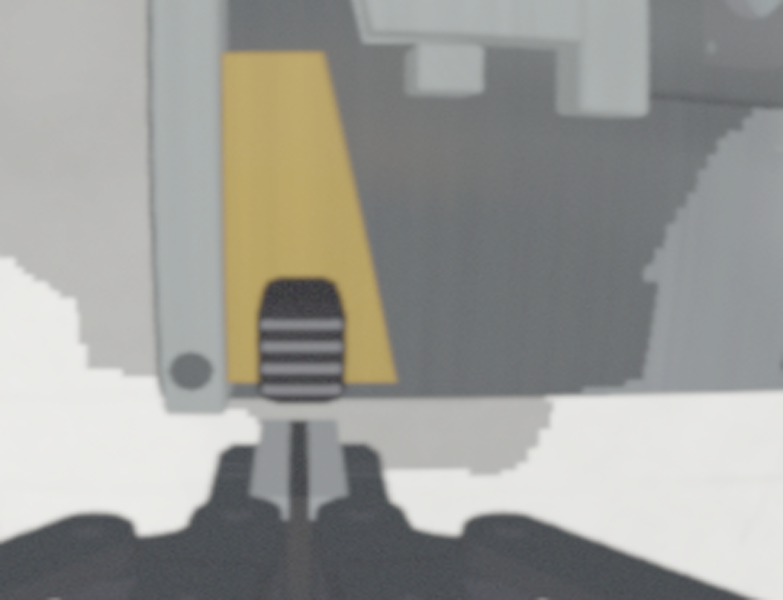

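Emit:
{"method": "send_rows", "body": {
  "rows": "0 0 0.4 0 0;0 0 0.8 0 0;0 0 1.2 0 0;0 0 1.6 0 0;0 0 2 0 0;0 0 2.4 0 0;0 0 2.8 0 0;0 0 3 0 0;0 0 3 0 0"
}}

```text
time_s: 18.75
eef_pos: [518.3, -70.0, 32.2]
ee_rot: [0.707, -0.01, 0.707, 0.01]
force: [-0.3, -0.2, -0.5]
grip_width: 0.001
```

```bash
python3 - <<'E'
from h import *
p,R,s=pose();print(p,s['force'],s['grip_width'])
w=capture('wrist');save(w,'w14.png')
z=np.clip((w['pixels'][:,:,::-1]/255.)**.5*255,0,255).astype('uint8')
cv2.imwrite('pics/w14z.png',cv2.resize(z[60:300,150:420],None,fx=2.9,fy=2.5,interpolation=2))
E
```

```text
[518.32977824 -70.0009827   32.21781452] [-0.29104249 -0.17056668 -0.48694767] 0.0010426559234080965
```

View pics/w14z.png

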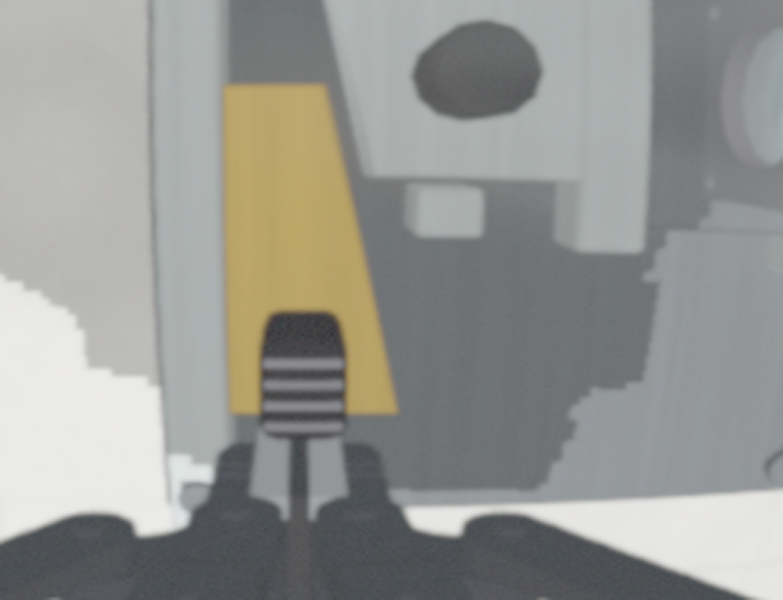

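Emit:
{"method": "send_rows", "body": {
  "rows": "0 0 0.4 0 0;0 0 0.8 0 0;0 0 1.2 0 0;0 0 1.4 0 0;0 0 1.4 0 0"
}}

```text
time_s: 19.3
eef_pos: [518.0, -56.0, 32.3]
ee_rot: [0.707, -0.01, 0.707, 0.01]
force: [-0.6, -0.3, -0.5]
grip_width: -0.002
```

Emit:
{"method": "send_rows", "body": {
  "rows": "0 0 0.2 0 0;0 0 0.2 0 0"
}}

```text
time_s: 19.5
eef_pos: [518.0, -54.3, 32.3]
ee_rot: [0.707, -0.01, 0.707, 0.01]
force: [-0.5, -0.3, 0.2]
grip_width: -0.002
```

Emit:
{"method": "send_rows", "body": {
  "rows": "0 0 0.2 0 0;0 0 0.2 0 0"
}}

```text
time_s: 19.7
eef_pos: [517.9, -52.3, 32.3]
ee_rot: [0.707, -0.01, 0.707, 0.01]
force: [-0.0, -0.1, -0.3]
grip_width: 0.001
```

Emit:
{"method": "send_rows", "body": {
  "rows": "0 0 0.15 0 0;0 0 0.15 0 0"
}}

```text
time_s: 19.9
eef_pos: [517.9, -50.8, 32.3]
ee_rot: [0.707, -0.01, 0.707, 0.01]
force: [0.3, 0.0, -0.3]
grip_width: -0.001
```

Emit:
{"method": "send_rows", "body": {
  "rows": "0 0 0.15 0 0;0 0 0.15 0 0"
}}

```text
time_s: 20.1
eef_pos: [517.8, -49.3, 32.3]
ee_rot: [0.707, -0.01, 0.707, 0.01]
force: [-0.4, -0.6, 0.3]
grip_width: 0.001
```

```bash
python3 - <<'E'
from h import *
p,R,s=pose();print(p,s['force'],s['grip_width'])
w=capture('wrist');save(w,'w15.png')
z=np.clip((w['pixels'][:,:,::-1]/255.)**.5*255,0,255).astype('uint8')
cv2.imwrite('pics/w15z.png',cv2.resize(z[60:300,150:420],None,fx=2.9,fy=2.5,interpolation=2))
E
```

```text
[517.83033403 -49.32028218  32.31154941] [-0.37261942 -0.58727072  0.28875097] 0.0011172256188960712
```

View pics/w15z.png

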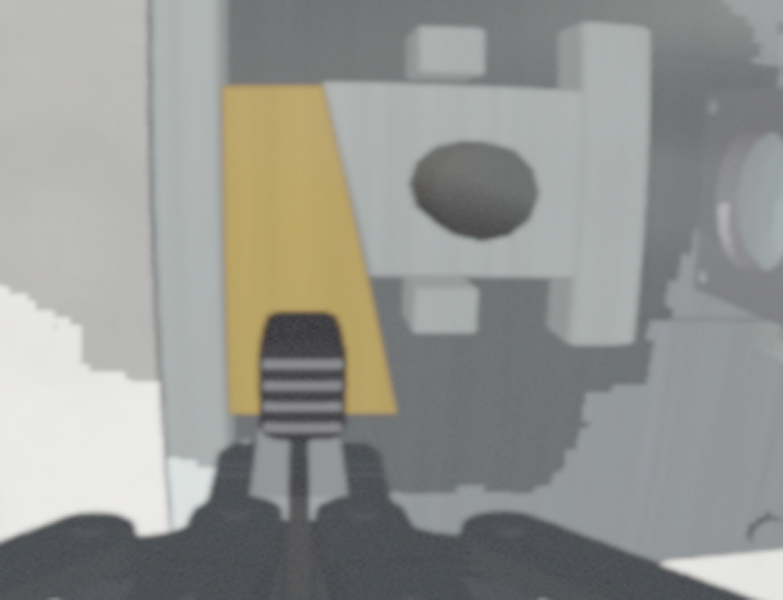

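Wedge just meets the ramp. Now push in small steps until ~10 N.

Emit:
{"method": "send_rows", "body": {
  "rows": "0 0 0.15 0 0;0 0 0.15 0 0"
}}

```text
time_s: 20.35
eef_pos: [517.7, -48.3, 32.3]
ee_rot: [0.707, -0.01, 0.707, 0.01]
force: [-1.6, -4.6, 0.6]
grip_width: -0.004
```

Emit:
{"method": "send_rows", "body": {
  "rows": "0 0 0.15 0 0;0 0 0.15 0 0"
}}

```text
time_s: 20.55
eef_pos: [517.7, -47.7, 32.4]
ee_rot: [0.707, -0.011, 0.707, 0.009]
force: [-3.3, -10.3, 0.4]
grip_width: 0.001
```

Emit:
{"method": "send_rows", "body": {
  "rows": "0 0 0.1 0 0;0 0 0.1 0 0"
}}

```text
time_s: 20.75
eef_pos: [517.6, -47.4, 32.4]
ee_rot: [0.707, -0.011, 0.707, 0.009]
force: [-4.2, -14.3, -0.3]
grip_width: 0.001
```

Emit:
{"method": "send_rows", "body": {
  "rows": "0 0 0 0 0;0 0 0 0 0;0 0 -0.5 0 0;0 0 -2 0 0;0 0 -4 0 0;0 -4 -4 0 0;0 -9 -4 0 0;0 -13 -4 0 0;0 -17 -4 0 0;0 -17 -4 0 0;0 -17 -4 0 0"
}}

```text
time_s: 21.85
eef_pos: [518.9, -85.9, 202.4]
ee_rot: [0.707, -0.01, 0.707, 0.01]
force: [-0.0, -0.9, -0.2]
grip_width: 0.006
```

```bash
python3 - <<'E'
from h import *
p,R,s=pose();print(p,s['force'],s['grip_width'])
w=capture('wrist');save(w,'w16.png');a=capture('scene');save(a,'s16.png');b=capture('side');save(b,'d16.png')
for n in ['bar_knob','wedge_tab','wedge','lens_holder','slit_holder','stopper']:
  print(n,[[(np.round(d['location'],1).tolist(),round(d['confidence'],2)) for d in nets.spot_point(x,n)[:2]] for x in (w,a,b)])
g=lambda x:np.clip((x/255.)**.5*255,0,255).astype('uint8')
cv2.imwrite('pics/w16z.png',cv2.resize(g(w['pixels'][0:240,150:420,::-1]),None,fx=2.9,fy=2.5,interpolation=2))
x=cv2.resize(g(a['pixels'][100:250,120:320,::-1]),(400,400),interpolation=2)
y=cv2.resize(g(b['pixels'][190:330,190:350,::-1]),(400,400),interpolation=2)
cv2.imwrite('pics/sd16.png',np.hstack([x,y]))
E
```

```text
[518.87856553 -85.86416685 202.40500045] [-0.03183081 -0.91299982 -0.22755944] 0.005884476775532255
bar_knob [[([541.8, 6.0, 51.8], 0.9)], [([541.5, 10.1, 54.4], 0.84), ([600.2, 13.4, 9.4], 0.38)], [([598.0, 9.7, 7.6], 0.75), ([540.8, 7.6, 53.6], 0.64)]]
wedge_tab [[([514.5, -29.3, 52.0], 0.7)], [([518.2, -22.9, 51.5], 0.78)], [([518.4, -23.4, 47.7], 0.51)]]
wedge [[([515.4, -29.2, 51.3], 0.69), ([500.7, 28.0, 6.6], 0.67)], [], [([502.7, 25.7, 8.9], 0.45), ([631.0, 235.6, 2.2], 0.45)]]
lens_holder [[([600.4, 15.3, 11.6], 0.71)], [([596.8, 9.6, 14.2], 0.89), ([407.7, 164.3, 1.0], 0.61)], [([403.4, 165.3, 4.7], 0.98), ([600.1, 11.7, 4.2], 0.61)]]
slit_holder [[], [([633.0, 240.2, 0.9], 0.89)], [([632.5, 240.2, 3.3], 0.76)]]
stopper [[], [([545.6, 182.2, -2.2], 0.59)], [([544.1, 181.5, -2.0], 0.45)]]
```

View pics/w16z.png

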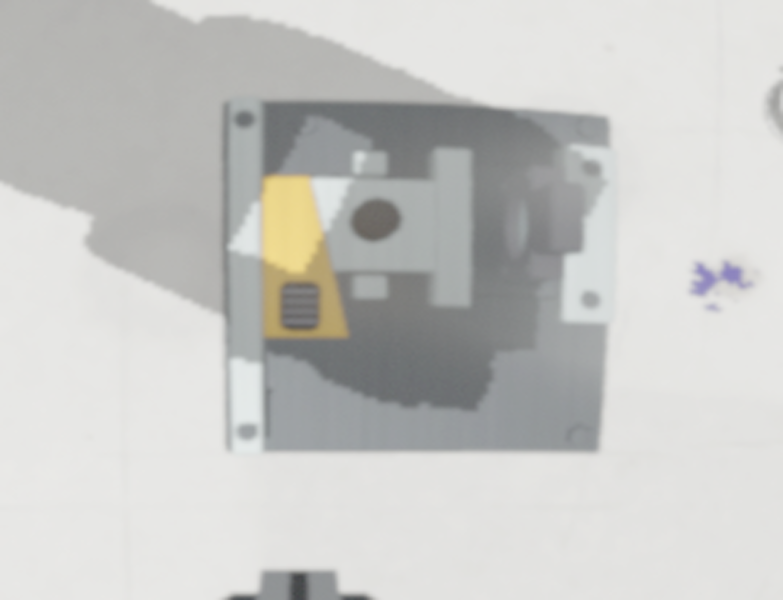

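View pics/sd16.png

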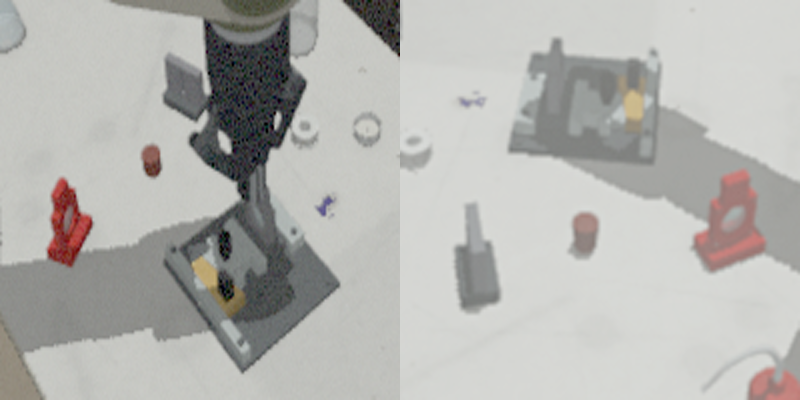

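```bash
python3 -c "
from h import *
print(workorder.finish_job())"
```

```text
the job is handed in; nothing more can be done
None
```

The job is done as asked and handed in at about 22 s of the 58 s allowed. No verdict is given.

1. **Placing:** I took the grey lens holder by its grip tab and stood it on the bed about midway along the open jaws. I felt it touch the bed, then let it go.
2. **Clamping:** I slid the bar about 13 mm by its knob until it stopped on the foot. That puts it at about 0.016 bar slide by my measure, with a push of about 9 N.
3. **Wedging:** I let go of the knob and pushed the wedge tab about 50 mm along bed +y. It met the ramp and tightened. The last push reached about 14 N, a little above the stated 8 to 12 N, with the wedge creeping only 0.3 mm.

**Last checks:**
- The pictures show the holder upright between bar and fixed jaw, and the wedge seated against the ramp with no visible spring-back.
- The slit holder, the stopper and the red look-alike stand where they were. I did not measure the matchbox, tape roll or marker again, but the arm went nowhere near them.
- The arm was clear of everything.

**Disagreements:** the networks' positions in the final views differed by up to 6 mm between cameras. They also took the red look-alike for the lens holder several times, so I went by shape and colour in the pictures.

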